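# Store container lids on edge in the bamboo rack

### The job

Put the blue-rimmed and the orange-rimmed container lids away: take them out of the clear crate and stand each on edge, tab up, in the bamboo rack, the blue one in the free slot next to the glass jars and the orange one in the free slot at the other end. Lower each lid all the way down, roughly centred in its slot, before letting go (do not drop it in), and leave the grey lid, the jars, the mug and the stacked containers where they are.

Things in the scene. Friction and masses are not known exactly. Their poses are not given: they have to be found in the camera images.
- lid_blue: blue-rimmed white container lid: plate 10 mm thick (its x, the normal), 110 wide (y), 100 high (z), with a blue tab 40 wide, 12 high, 10 thick on the middle of its top edge; 150 g. Origin: centre of the bottom edge; z runs up to the tab. At the start it rests in either compartment of the crate, tab up, top leaning 20 degrees to the crate's -x side, upper half clear of the walls.
- lid_orange: orange-rimmed white container lid: plate 10 mm thick (its x, the normal), 110 wide (y), 100 high (z), with an orange tab 40 wide, 12 high, 10 thick on the middle of its top edge; 150 g. Origin: centre of the bottom edge; z runs up to the tab. At the start it rests in either compartment of the crate, tab up, top leaning 20 degrees to the crate's -x side, upper half clear of the walls.
- lid_grey: grey-rimmed white container lid: plate 10 mm thick (its x, the normal), 110 wide (y), 100 high (z), with a grey tab 40 wide, 12 high, 10 thick on the middle of its top edge; 150 g. Origin: centre of the bottom edge; z runs up to the tab. It stands in the rack's middle slot and stays there.
- crate: fixed clear crate 140 (x) x 262 (y) x 60 mm high, walls 4 mm; two compartments at y = +-65 mm, each with a white sloped rest: a back plate leaning 20 degrees to -x, 55 mm long, behind the lid's -x face, and a floor square to it. A lid's bottom edge centre rests at x 22, y +-65, z 14 mm. Origin: centre of the underside; -x faces the robot
- rack: fixed bamboo rack: base 265 x 110 x 12 mm; slots at x = -60, 0, +60 mm, each 16 mm clear between two upright slats 6 mm thick, 100 mm long (y), tops at z = 50 mm; a tray (rim top z = 28 mm) at x = +135 mm holds two jars. Origin: under the middle slot at counter level; x runs towards the jars, y along the slots, z up
- slot_jar (a point): floor of the slot next to the jars (for the blue lid), at its middle, 12 mm above the counter; axes as the rack's (x across the slot, y along it, z up)
- slot_end (a point): floor of the slot at the end away from the jars (for the orange lid), at its middle, 12 mm above the counter; axes as the rack's
- jar0: empty glass jar with steel cap, 42 mm diameter, 65 mm high, in the rack's tray; origin: centre of the underside
- jar1: second such jar
- mug: grey ceramic mug, 80 mm diameter, 90 mm high, handle at its +y; origin: centre of the underside
- containers: stack of three glass food containers with grey lids, 154 x 114 x 174 mm high; origin: centre of the underside
Things that resemble listed ones, but are neither listed nor needed, are in the scene too. Leave any yellow look-alike of the lid_blue alone.

How it is judged:
By the outcome, as a careful person would: the job done as asked, in the order asked, and still so for the second after the job is handed in, with the robot touching nothing.
It also fails if it takes over 66 s, if anything falls off the work surface, if the arm or the gripper's body presses on something with over 40 N, if the wrist force passes 120 N, or if a joint passes its speed limit or range.

### The arm

A 6-joint arm with a two-finger parallel gripper is mounted at the origin on the work surface. World frame = base frame: x ahead of the robot, y to its left, z up, the work surface at z = 0. Lengths are in m, angles in rad, forces in N, time in s.
With the tool pointing down it reaches from about 0.275 to 0.85 m from the base axis. Payload 5.2 kg.
Tool frame: the origin (TCP) lies at the very end of the fingers, on their centre line; the grasp point (between the pads) lies 19 mm behind it; z points along the fingers, y is the line along which they close (so a half turn about z gives the same grasp; the last joint's range is limited). The gripper opens to 85 mm and grips with 20 to 120 N. Pads are 22 mm wide; open, the fingers measure 114 mm over their backs; the gripper's body (76 mm by 85 mm) begins 54 mm behind the grasp point. The pads swing forward as they close: fully open they stand 13 mm farther back than shut.
Start: joints at [0.982, 0.259, 1.535, -0, 1.348, -0.203], TCP at [0.207, 0.51, 0.231] pointing down, gripper open.
Joint ranges: [-3.14, 3.14], [-0.91, 2.08], [0.19, 2.58], [-1.22, 4.36], [0.22, 2.71], [-3.12, 3.12]. Speed limits (rad/s): [2.57, 2.57, 3.14, 3.14, 3.14, 3.14].

### API

Orientations are given as a unit quaternion [x, y, z, w].
In Python, from bench import env gives the robot as it stands. The module is installed in compiled form; this text tells all that it offers.
- The arm moves only by the tool arm_command, never from a script. Its argument "commands" is a list of rows, each a list of 3 entries, a list of its own where there are three numbers: the finger opening in mm, from 0 to 85.4, then the shift along the tool's x, y, z in mm, then the turn, a rotation vector about the tool's x, y, z in rad. A call has exactly 8 rows; each row is the pose to reach, as a shift and turn from the pose commanded when the call began, along the tool's axes at that moment; what a row does not reach only later rows make up. A row lasts 1/8 s, in which the tool goes at most 62.5 mm and 10.7 degrees, less where a joint would pass 70% of its speed; a pose out of reach is approached as far as the arm can. A call with a gripper value outside its range is refused whole. The fingers move at their own pace and stop on an object; "squeeze" is the grip in N (left out, the last holds). Time passes only in rows, so rows that repeat a pose let the fingers close, or fill a call up. It gives the time, the measured TCP pose, the force, the opening and the grip force at its end, in the units of the state.
- env.observe(): the state, without advancing time (a new reading comes with each control period).
- env.capture(name): name is "side" or "top"; returns the picture (384x512x3 uint8, blue, green, red); there is no depth.
- env.camera_params(name): a dict with "intrinsics" (3x3 intrinsics, pixels), "k1" (the pictures are not rectified: a ray, as slopes to the right and down, at radius r is drawn at 1 + k1 r^2 times it, then the intrinsics apply), "rvec" (rotation vector, rad) and "tvec" (3), from world to camera coordinates, as OpenCV has them. Camera axes: x right, y down, z forward; pixel columns grow to the right and rows downward; lengths in m; the calibration is good to about 2 mm. A picture is of the moment at which its call begins. camera_params takes no time and is no camera call.
- env.finish_job(): hands the job in; it is judged then, once.
The state is a dict: "t": time; "joint_pos": joint angles; "joint_vel": joint speeds; "tau": joint torques, N m; "position": TCP position; "tcp_rot": TCP orientation; "force": force on the tool from outside, world axes, zero at the start; "moment": the same for the moment, N m; "finger_gap": finger opening in m; "gripper_force": force on a finger pad.
Only numpy, scipy, OpenCV 4.12 (cv2) and the standard library are available. Lean on these libraries where they do the work, as an engineer would, in place of code of your own. Each camera call takes 0.05 s, during which the arm holds its last target. There are 200 camera calls.

## Working session

There is one attempt and no reset: what is moved stays moved. The work goes in short steps, Python scripts to look and compute and a tool call to move; the robot and the scene stay as the last step left them, time stands still between calls to the robot, and variables do not carry over. Pictures are saved under pics/ and viewed, at most 12 in all, crops included, and the job is handed in when it is done.

Besides the shell and the picture viewer there is one more tool, called as name([rows], argument=value, ...), one row to a line, values as JSON. arm_command: Moves the arm, as the interface text tells. Its arguments: {"type":"object","properties":{"commands":{"type":"array","items":{"type":"array"}},"squeeze":{"type":"number"}},"required":["commands"]}

```bash
mkdir -p pics; cat > h.py <<'E'
import numpy as np, cv2
from bench import env
from scipy.spatial.transform import Rotation as R
def cam(n):
    p=env.camera_params(n); K=np.array(p["intrinsics"],float).reshape(3,3); k1=float(p["k1"])
    return K,np.array([k1,0,0,0,0.]),np.array(p["rvec"],float).reshape(3),np.array(p["tvec"],float).reshape(3)
def ray(n,uv):
    K,d,r,t=cam(n); q=cv2.undistortPoints(np.array([[uv]],float),K,d)[0,0]
    M=R.from_rotvec(r).as_matrix(); v=M.T@np.array([q[0],q[1],1]); return -M.T@t, v/np.linalg.norm(v)
def onz(n,uv,z):
    o,v=ray(n,uv); return o+v*(z-o[2])/v[2]
def tri(a,b):
    o1,v1=ray("side",a); o2,v2=ray("top",b)
    s=np.linalg.lstsq(np.c_[v1,-v2],o2-o1,rcond=None)[0]; p,q=o1+s[0]*v1,o2+s[1]*v2
    return (p+q)/2,np.linalg.norm(p-q)
def proj(n,P):
    K,d,r,t=cam(n); return cv2.projectPoints(np.array(P,float).reshape(-1,1,3),r,t,K,d)[0].reshape(-1,2)
E
python3 - <<'E'
from h import *
for n in("side","top"):
    im=env.capture(n); cv2.imwrite(f"pics/{n}0.png",im); cv2.imwrite(f"pics/{n}0b.png",cv2.resize(im,None,fx=1.5,fy=1.5))
    K,d,r,t=cam(n); M=R.from_rotvec(r).as_matrix(); print(n,-M.T@t,M[2],K[0,0])
s=env.observe();print({k:np.round(v,3) for k,v in s.items()})
E
```

```text
side [ 0.25831543 -0.419407    0.63874947] [ 0.38969969  0.59228159 -0.70522101] 347.0070925315272
top [0.54550073 0.09642427 1.17862089] [ 0.07606296 -0.01934536 -0.99691533] 367.57758274950567
{'t': np.float64(0.1), 'joint_pos': array([ 0.982,  0.259,  1.536, -0.   ,  1.348, -0.203]), 'joint_vel': array([-0.001, -0.001, -0.001, -0.001,  0.001, -0.001]), 'tau': array([ 3.0000e-03, -4.4697e+01, -2.9125e+01, -0.0000e+00,  6.0000e-03,
       -0.0000e+00]), 'position': array([0.207, 0.509, 0.231]), 'tcp_rot': array([ 0.192,  0.981, -0.001, -0.   ]), 'force': array([0.63 , 0.045, 0.289]), 'moment': array([ 0.005, -0.034,  0.011]), 'gripper_force': np.float64(0.0), 'finger_gap': np.float64(0.086)}
```

View pics/side0b.png

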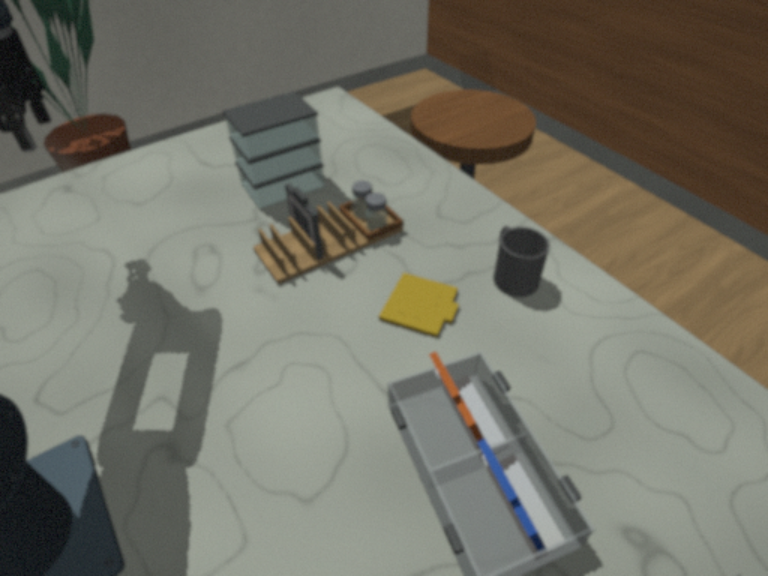

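View pics/top0b.png

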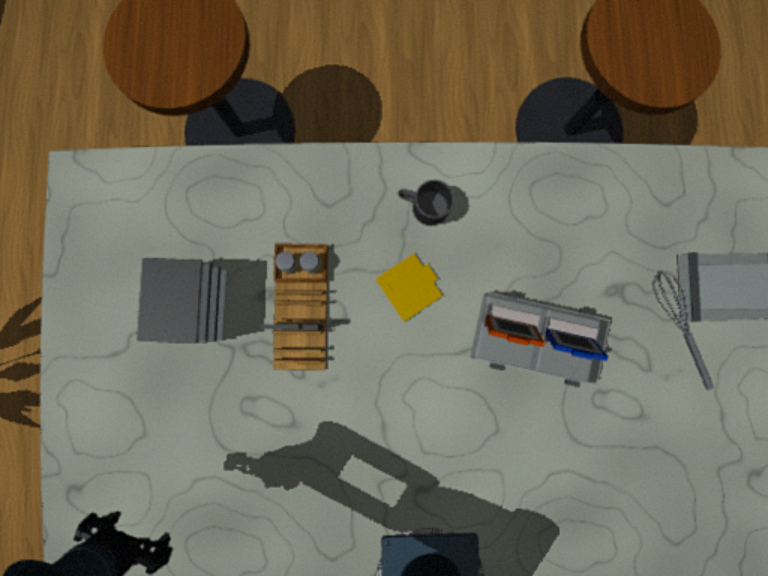

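The side view shows the rack with the jars (about 330,230), the yellow decoy (420,305), and the crate with the orange lid (455,395) and blue lid (510,495). In the top view the rack is at (300,305), the orange lid at (515,330) and the blue lid at (577,343). Next I'll zoom in to measure them.

```bash
python3 - <<'E'
from h import *
s=cv2.imread("pics/side0.png");t=cv2.imread("pics/top0.png")
def crop(i,x,y,w,h,W,H): return cv2.resize(i[y:y+h,x:x+w],(W,H),interpolation=cv2.INTER_CUBIC)
A=np.hstack([crop(t,310,185,100,75,400,300),crop(t,175,155,80,60+15,320,300)])
B=np.hstack([crop(s,250,225,150,155,300,310)[:300],crop(s,160,110,120,85,420,300)])
cv2.imwrite("pics/z.png",np.vstack([A,B]))
EOF=0
for n,i in(("side",s),("top",t)):
    h=cv2.cvtColor(i,cv2.COLOR_BGR2HSV)
    for c,lo,hi in(("or",(4,160,120),(13,255,255)),("bl",(108,140,80),(125,255,255)),("bam",(10,80,60),(20,255,255))):
        m=cv2.inRange(h,lo,hi)
        k,L,st,ce=cv2.connectedComponentsWithStats(m)
        for j in range(1,k):
            if st[j,4]>60: print(n,c,st[j],ce[j].round(1),np.round(cv2.boxPoints(cv2.minAreaRect(np.argwhere(L==j)[:,::-1].astype(np.float32))),1).tolist())
E
```

```text
side or [288 236  17  29 103] [296.8 251.1] [[286.5, 237.39999389648438], [290.0, 235.39999389648438], [305.29998779296875, 262.29998779296875], [301.79998779296875, 264.20001220703125]]
side bl [320 294  38  64 312] [338.1 325.6] [[318.6000061035156, 294.70001220703125], [323.0, 292.3999938964844], [357.20001220703125, 355.8999938964844], [352.79998779296875, 358.20001220703125]]
side bam [  233     0   279   258 38070] [411.6  91.9] [[233.0, 0.0], [511.0, 0.0], [511.0, 257.0], [233.0, 257.0]]
side bam [ 31  77  53  29 594] [56.1 89.9] [[27.5, 86.5], [78.19999694824219, 69.5999984741211], [85.5, 91.5], [34.79999923706055, 108.4000015258789]]
side bam [ 170  135   97   53 1934] [210.3 161.5] [[166.0, 156.5], [252.3000030517578, 119.69999694824219], [266.6000061035156, 153.5], [180.3000030517578, 190.3000030517578]]
side bam [257 138  11  14  82] [261.2 145.4] [[257.0, 138.0], [267.0, 138.0], [267.0, 151.0], [257.0, 151.0]]
side bam [287 235  33  58 350] [302.9 262.3] [[286.0, 236.0], [292.0, 233.0], [320.79998779296875, 290.6000061035156], [314.79998779296875, 293.6000061035156]]
top
[... 633 characters left out ...]
20  38  11 126] [344.3 225.8] [[325.20001220703125, 224.5], [326.29998779296875, 219.39999389648438], [363.1000061035156, 227.5], [362.0, 232.5]]
top bam [  0 222  27  26 435] [ 13.7 234.8] [[-3.700000047683716, 227.5], [26.0, 221.8000030517578], [29.700000762939453, 241.3000030517578], [-0.0, 247.0]]
top bam [  0 247  27  17 273] [ 14.  256.1] [[-0.800000011920929, 248.6999969482422], [26.0, 247.0], [26.899999618530273, 261.8999938964844], [0.20000000298023224, 263.6000061035156]]
top bam [ 14 270  13  14 113] [ 21.5 275.4] [[14.0, 270.0], [26.0, 270.0], [26.0, 283.0], [14.0, 283.0]]
top bam [   0  278   29  106 2597] [ 12.9 329. ] [[-0.0, 278.0], [28.0, 278.0], [28.0, 383.0], [0.0, 383.0]]
```

View pics/z.png

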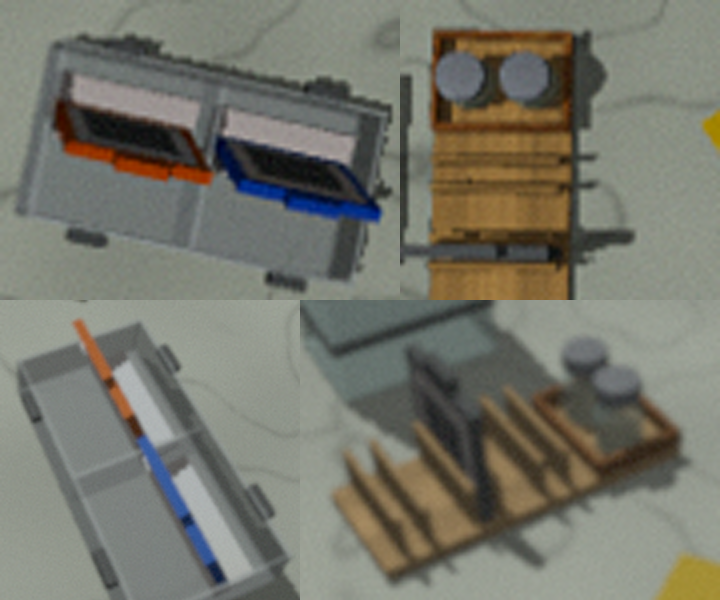

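The zoom shows the crate rim corners clearly, and the lids leaning toward the robot. In the rack crop, the jar-slot slats are at crop rows 157 and 187. I'll fit the crate and rack poses from these points.

```bash
python3 - <<'E'
from h import *
np.set_printoptions(precision=4,suppress=True)
T=lambda x,y:(310+x/4-.375,185+y/4-.375)
C=[onz("top",T(*p),.06) for p in((55,40),(388,104),(352,280),(18,213))]
C=np.array(C);print(C)
print("sides",[np.linalg.norm(C[i]-C[(i+1)%4]) for i in range(4)],"centre",C.mean(0))
# crate y axis points +world y: corners: TL=(+x,+y) TR=(+x,-y) BR=(-x,-y) BL=(-x,+y)
v=(C[0]-C[1])+(C[3]-C[2]); print("y-axis yaw",np.degrees(np.arctan2(-v[0],v[1])))
v=(C[0]-C[3])+(C[1]-C[2]); print("x-axis yaw",np.degrees(np.arctan2(v[1],v[0])))
# side rim corners
S=lambda x,y:(250+x/2-.25,225+(y-300)*155/310-.25)
for p in((18,365),(142,323),(285,562)): print("side rim",onz("side",S(*p),.06))
# lid top edges from side/top masks
im={n:cv2.cvtColor(cv2.imread(f"pics/{n}0.png"),cv2.COLOR_BGR2HSV) for n in("side","top")}
for c,lo,hi in(("or",(3,150,60),(14,255,255)),("bl",(105,120,40),(128,255,255))):
    for n in im:
        m=cv2.inRange(im[n],lo,hi); w=np.zeros_like(m)
        if n=="top": w[205:250,315:410]=255
        else: w[230:375,255:400]=255
        pts=np.argwhere(m&w)[:,::-1].astype(np.float32)
        vx,vy,x0,y0=cv2.fitLine(pts,cv2.DIST_HUBER,0,.01,.01).ravel()
        d=(pts-[x0,y0])@[vx,vy]; a,b=d.min(),d.max()
        print(c,n,len(pts),"ends",x0+a*vx,y0+a*vy,x0+b*vx,y0+b*vy)
R_=lambda x,y:(175+(x-400)/4-.375,155+y/4-.375)
for nm,p,z in(("tray far L",(434,31),.028),("far R",(573,33),.028),("near L",(434,130),.028),("near R",(573,130),.028),("slat1 L",(433,158),.05),("slat1 R",(567,161),.05),("slat2 L",(433,182),.05),("slat2 R",(567,186),.05),("jar0",(460,78),.065),("jar1",(524,77),.065)): print(nm,onz("top",R_(*p),z))
for p in((182-.5,246.5),(217.5,246.5)): print("base near",onz("top",p,.012))
Q=lambda x,y:(160+(x-300)*120/420-.35,110+(y-300)*85/300-.35)
for nm,p in(("e1 far",(346,455)),("e1 near",(408,550)),("e2 far",(374,444)),("e2 near",(431,537)),("m1 far",(417,424)),("j1 far",(483,400)),("j1 near",(540,488)),("j2 far",(507,388)),("j2 near",(568,475))): print("side slat",nm,onz("side",Q(*p),.05))
E
```

```text
[[ 0.6109 -0.1158  0.06  ]
 [ 0.5573 -0.3772  0.06  ]
 [ 0.4221 -0.3435  0.06  ]
 [ 0.4796 -0.0842  0.06  ]]
sides [np.float64(0.26681554299047405), np.float64(0.13932586098135114), np.float64(0.26564753466126745), np.float64(0.13514805275961003)] centre [ 0.5175 -0.2302  0.06  ]
y-axis yaw -12.045902535845483
x-axis yaw -13.770031125821712
side rim [ 0.4735 -0.097   0.06  ]
side rim [ 0.6081 -0.1282  0.06  ]
side rim [ 0.5422 -0.3767  0.06  ]
or side 222 ends 288.42862 235.76634 318.6444 291.19385
or top 151 ends 323.69067 220.38464 362.06888 229.7167
bl side 415 ends 320.34665 293.35983 359.84787 365.08377
bl top 215 ends 361.71835 226.66249 403.9309 239.23201
tray far L [0.7208 0.3197 0.028 ]
far R [0.7177 0.2096 0.028 ]
near L [0.6423 0.3194 0.028 ]
near R [0.6409 0.21   0.028 ]
slat1 L [0.6188 0.3159 0.05  ]
slat1 R [0.6152 0.2125 0.05  ]
slat2 L [0.6004 0.3159 0.05  ]
slat2 R [0.596  0.2126 0.05  ]
jar0 [0.6787 0.2924 0.065 ]
jar1 [0.6788 0.2435 0.065 ]
base near [0.4557 0.328  0.012 ]
base near [0.4545 0.2141 0.012 ]
side slat e1 far [0.4738 0.3128 0.05  ]
side slat e1 near [0.4657 0.1896 0.05  ]
side slat e2 far [0.4974 0.3124 0.05  ]
side slat e2 near [0.4853 0.1922 0.05  ]
side slat m1 far [0.5363 0.3153 0.05  ]
side slat j1 far [0.5943 0.3122 0.05  ]
side slat j1 near [0.5764 0.1926 0.05  ]
side slat j2 far [0.6183 0.3149 0.05  ]
side slat j2 near [0.6013 0.1932 0.05  ]
```

```bash
python3 - <<'E'
from h import *
np.set_printoptions(precision=4,suppress=True)
T=lambda x,y:(310+x/4-.375,185+y/4-.375)
S=lambda x,y:(250+x/2-.25,225+(y-300)*155/310-.25)
P={}
for nm,a,b in(("or +y",S(80,324),T(58,143)),("or -y",S(140,433),T(211,176)),("bl +y",S(142,440),T(219,173)),("bl -y",S(220,578),T(379,212))):
    p,e=tri(a,b);P[nm]=p;print(nm,p,"gap",e)
for c in("or","bl"):
    v=P[c+" +y"]-P[c+" -y"]; print(c,"width",np.linalg.norm(v),"yaw",np.degrees(np.arctan2(-v[0],v[1])),"mid",(P[c+" +y"]+P[c+" -y"])/2)
# prediction from crate
for c0,yaw in(((.5175,-.2302),-12.8),):
    M=R.from_euler('z',yaw,degrees=True)
    L=M*R.from_euler('y',-20,degrees=True)
    for s in(1,-1):
        o=np.array([*c0,0])+M.apply([.022,s*.065,.014]); print("bottom",o,"plate top",o+L.apply([0,0,.1]),[o+L.apply([0,k*.055,.1]) for k in(1,-1)])
# subpixel rack edges in top: slat lines by dark ridges in upscaled columns
g=cv2.cvtColor(cv2.imread("pics/top0.png"),cv2.COLOR_BGR2GRAY).astype(float)
print("left cols",g[188:250,184:196].mean(1).round().astype(int)); print("right cols",g[188:250,204:216].mean(1).round().astype(int))
E
```

```text
or +y [ 0.5346 -0.1109  0.0951] gap 0.004964124791447114
or -y [ 0.5082 -0.2287  0.0861] gap 0.00668954557651232
bl +y [ 0.5086 -0.2347  0.0824] gap 0.0025772930771533397
bl -y [ 0.4772 -0.3566  0.0886] gap 0.004405167116327199
or width 0.12107013895404599 yaw -12.623115655028645 mid [ 0.5214 -0.1698  0.0906]
bl width 0.12603919793273477 yaw -14.422858040822375 mid [ 0.4929 -0.2956  0.0855]
bottom [ 0.5534 -0.1717  0.014 ] plate top [ 0.52   -0.1641  0.108 ] [array([ 0.5322, -0.1105,  0.108 ]), array([ 0.5078, -0.2177,  0.108 ])]
bottom [ 0.5246 -0.2985  0.014 ] plate top [ 0.4912 -0.2909  0.108 ] [array([ 0.5034, -0.2372,  0.108 ]), array([ 0.479 , -0.3445,  0.108 ])]
left cols [ 84 105 106 106 105  84  92  80  83 105 108 104  74  92  83  88 108 107
 105 106 107 106 109 109  86  80  69  48  66  75  75  71  69 101  94 104
 112 112 111 112 113 113 115  84  42  95 108 112 116 116  82  41  86 115
 116 115 115 117 114 133 136 138]
right cols [ 82 106 106 105 105  77  80  81  74  96 107 106  73  75  89  82  96 105
 104 104 106 105 106 107  76  46  46  42  45  54  56  53  49  89  91  98
 107 106 108 108 107 109 107  71  40  85 112 110 109 109  69  39  57  99
  92 105 110 108 106 135 143 142]
```

```bash
python3 - <<'E'
from h import *
np.set_printoptions(precision=4,suppress=True)
T=lambda x,y:(310+x/4-.375,185+y/4-.375)
S=lambda x,y:(250+x/2-.25,225+(y-300)*155/310-.25)
for nm,a,b in(("or +y",S(80,324),T(58,143)),("or -y",S(140,433),T(211,176)),("bl +y",S(142,440),T(219,173)),("bl -y",S(220,578),T(379,212))):
    print(nm,"side",onz("side",a,.108)[:2],"top",onz("top",b,.108)[:2])
ims={n:cv2.imread(f"pics/{n}0.png") for n in("side","top")}
# masks of tab: draw predicted model corners on crops
M=R.from_euler('z',-12.8,degrees=True);L=M*R.from_euler('y',-20,degrees=True)
pts=[]
for s in(1,-1):
    o=np.array([.5175,-.2302,0])+M.apply([.022,s*.065,.014])
    pts+=[o+L.apply([sx*.005,k,z]) for sx in(1,-1) for k,z in((.055,.1),(-.055,.1),(.02,.112),(-.02,.112))]
for u,w in((.07,.131),(.07,-.131),(-.07,.131),(-.07,-.131)): pts.append(np.array([.5175,-.2302,.06])+M.apply([u,w,0]))
out=[]
for n,(x,y,w,h) in(("top",(310,185,100,75)),("side",(250,225,150,155))):
    k=min(600/h,400/w) if n=="side" else 4
    c=cv2.resize(ims[n][y:y+h,x:x+w],None,fx=k,fy=k,interpolation=cv2.INTER_CUBIC)
    for i,p in enumerate(proj(n,pts)):
        q=((p-[x,y]+.5)*k-.5).round().astype(int); cv2.circle(c,tuple(map(int,q)),2,(0,255,0) if i<16 else (0,255,255),-1)
    out.append(c)
H=max(o.shape[0] for o in out)
cv2.imwrite("pics/chk.png",np.hstack([cv2.copyMakeBorder(o,0,H-o.shape[0],0,0,0) for o in out]))
E
```

```text
or +y side [ 0.5302 -0.1194] top [ 0.5327 -0.107 ]
or -y side [ 0.501 -0.238] top [ 0.5064 -0.2201]
bl +y side [ 0.4981 -0.2438] top [ 0.5085 -0.2261]
bl -y side [ 0.4713 -0.3601] top [ 0.4769 -0.347 ]
```

View pics/chk.png

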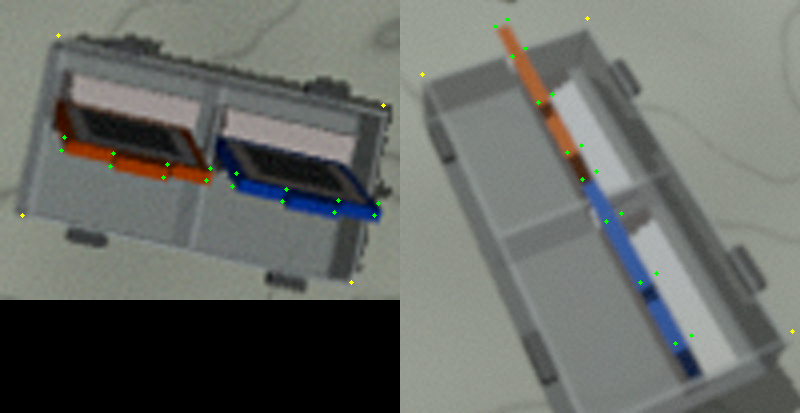

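The overlay shows that the top view agrees with my crate pose to within about 1 px, but the side view is about 4 px lower. I'll check the two cameras against each other on the yellow lid, and work out a pre-grasp move above blue.

```bash
cat >> h.py <<'E'
np.set_printoptions(precision=4,suppress=True)
def lidrot(yaw,tilt):  # tool orientation holding a lid of this yaw, leaning tilt deg to -x
    L=(R.from_euler('z',yaw,degrees=True)*R.from_euler('y',-tilt,degrees=True)).as_matrix()
    return np.c_[L[:,1],L[:,0],-L[:,2]],L
def go(p,Rg):
    s=env.observe(); R0=R.from_quat(s["tcp_rot"]); 
    print("shift mm",R0.inv().apply(np.array(p)-s["position"])*1000,"rotvec",(R0.inv()*R.from_matrix(Rg)).as_rotvec())
E
python3 - <<'E'
from h import *
for n in("side","top"):
    h=cv2.cvtColor(cv2.imread(f"pics/{n}0.png"),cv2.COLOR_BGR2HSV); m=cv2.inRange(h,(22,150,80),(32,255,255))
    k,L,st,ce=cv2.connectedComponentsWithStats(m); j=1+st[1:,4].argmax(); print(n,ce[j],st[j,4],onz(n,ce[j],.01),cam(n)[1][0],cam(n)[0][:2,2])
Rg,L=lidrot(-13,20)
go(np.array([.490,-.293,.108])+L@[0,0,.10],Rg)
E
```

```text
side [280.1091 203.012 ] 1329 [0.6247 0.0308 0.01  ] -0.06522650213973803 [255.9351 187.8808]
top [272.9345 190.746 ] 1114 [0.6285 0.0363 0.01  ] -0.10170446879098037 [261.1824 188.9666]
shift mm [-530.5813 -641.9762   29.4685] rotvec [-0.2904 -0.2454  1.3968]
```

arm_command([
  [85,[-50,-60,-30],[-0.03,-0.03,0.15]],
  [85,[-100,-120,-30],[-0.06,-0.06,0.3]],
  [85,[-150,-180,-20],[-0.1,-0.09,0.5]],
  [85,[-190,-230,-10],[-0.13,-0.12,0.65]],
  [85,[-230,-280,0],[-0.16,-0.14,0.8]],
  [85,[-270,-330,0],[-0.19,-0.16,0.95]],
  [85,[-310,-380,0],[-0.22,-0.18,1.1]],
  [85,[-350,-430,0],[-0.24,-0.2,1.2]],
])

```text
t: 1.1
position: [0.352, 0.0354, 0.2322]
tcp_rot: [0.709, 0.69, 0.093, 0.114]
force: [1.4, 0.5, -0.5]
finger_gap: 0.0852
gripper_force: 0.0
```

```bash
python3 - <<'E'
from h import *
Rg,L=lidrot(-13,20)
go(np.array([.490,-.293,.108])+L@[0,0,.10],Rg)
E
```

```text
shift mm [-316.4165   98.5664   70.0696] rotvec [-0.0517 -0.0373  0.1937]
```

arm_command([
  [60,[-50,16,0],[-0.05,-0.04,0.1]],
  [50,[-100,32,10],[-0.05,-0.04,0.19]],
  [40,[-150,50,20],[-0.05,-0.04,0.19]],
  [40,[-200,66,35],[-0.05,-0.04,0.19]],
  [40,[-250,82,50],[-0.05,-0.04,0.19]],
  [40,[-290,92,60],[-0.05,-0.04,0.19]],
  [40,[-316,99,70],[-0.052,-0.037,0.194]],
  [40,[-316,99,70],[-0.052,-0.037,0.194]],
])

```text
t: 2.1
position: [0.4581, -0.2844, 0.2007]
tcp_rot: [0.771, 0.614, 0.108, 0.134]
force: [-0.2, 0.3, 0.1]
finger_gap: 0.0399
gripper_force: 0.0
```

```bash
python3 - <<'E'
from h import *
s=env.observe(); p=s["position"]; Rt=R.from_quat(s["tcp_rot"]).as_matrix(); print(p,Rt,s["finger_gap"])
# finger tips: TCP +- gap/2 along tool y (inner pad faces), at tip
g=s["finger_gap"]/2
tips=[p+Rt@[dx,sg*g,0] for sg in(1,-1) for dx in(-.011,.011)]
tips+= [p]
out=[]
for n,(x,y,w,h) in(("top",(310,165,110,100)),("side",(250,205,150,160))):
    im=env.capture(n); cv2.imwrite(f"pics/{n}1.png",im); k=4 if n=="top" else 2.4
    c=cv2.resize(im[y:y+h,x:x+w],None,fx=k,fy=k,interpolation=cv2.INTER_CUBIC)
    for q in proj(n,tips): cv2.circle(c,tuple(map(int,((q-[x,y]+.5)*k-.5).round())),1,(0,255,0),-1)
    out.append(c)
H=max(o.shape[0] for o in out)
cv2.imwrite("pics/chk1.png",np.hstack([cv2.copyMakeBorder(o,0,H-o.shape[0],0,0,0) for o in out]))
E
```

```text
[ 0.4581 -0.2844  0.2007] [[ 0.224   0.9169  0.3305]
 [ 0.9746 -0.2111 -0.0748]
 [ 0.0012  0.3388 -0.9408]] 0.039875946169440214
```

View pics/chk1.png

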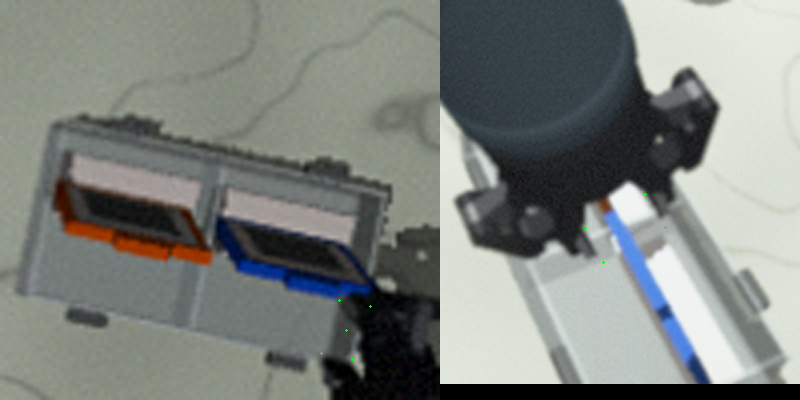

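The side view puts the finger tips at the predicted pixels, around (583,250) and (660,210), with the blue lid's strip between them. The top view has the tips near (345,330), partly hidden. I'll descend partway and check again.

arm_command([
  [45,[0,0,15],[0,0,0]],
  [50,[0,0,30],[0,0,0]],
  [50,[0,0,45],[0,0,0]],
  [50,[0,0,60],[0,0,0]],
  [50,[0,0,65],[0,0,0]],
  [50,[0,0,65],[0,0,0]],
  [50,[0,0,65],[0,0,0]],
  [50,[0,0,65],[0,0,0]],
])

```text
t: 3.2
position: [0.4801, -0.2881, 0.1414]
tcp_rot: [0.77, 0.614, 0.108, 0.136]
force: [-0.6, -0.2, 0.8]
finger_gap: 0.0499
gripper_force: 0.0
```

```bash
cat >> h.py <<'E'
def look(tag,boxes,pts_tool=(),world=()):
    s=env.observe(); p=s["position"]; Rt=R.from_quat(s["tcp_rot"]).as_matrix()
    P=[p+Rt@np.array(q) for q in pts_tool]; out=[]
    for n,x,y,w,h,k in boxes:
        im=env.capture(n); cv2.imwrite(f"pics/{n}{tag}.png",im)
        c=cv2.resize(im[y:y+h,x:x+w],None,fx=k,fy=k,interpolation=cv2.INTER_CUBIC)
        for col,Q in(((0,255,0),P),((0,255,255),world)):
            if len(Q):
                for q in proj(n,Q): cv2.circle(c,tuple(map(int,((q-[x,y]+.5)*k-.5).round())),1,col,-1)
        out.append(c)
    H=max(o.shape[0] for o in out)
    cv2.imwrite(f"pics/chk{tag}.png",np.hstack([cv2.copyMakeBorder(o,0,H-o.shape[0],0,0,0) for o in out])); print(p,s["finger_gap"])
E
python3 - <<'E'
from h import *
look("2",[("top",355,200,60,60,6),("side",290,255,90,110,4.5)],[[dx,sy*.025,0] for sy in(1,-1) for dx in(-.011,.011)]+[[0,0,0]])
E
```

```text
[ 0.4801 -0.2881  0.1414] 0.04994274653211716
```

View pics/chk2.png

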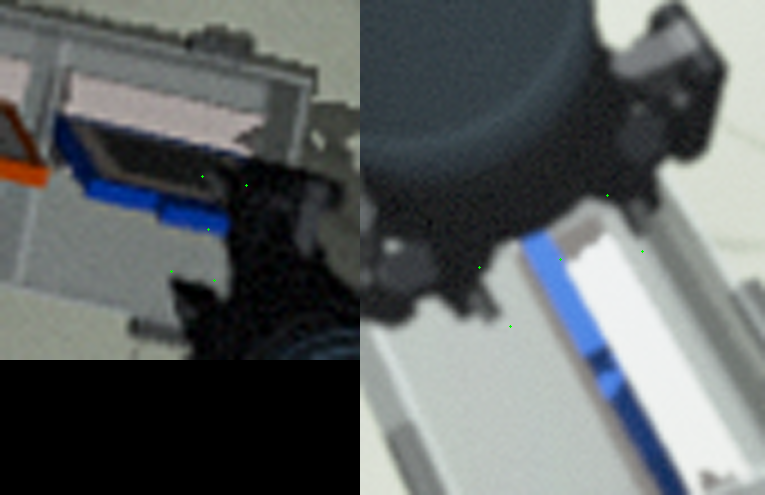

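Both views now show the fingers straddling the blue tab, with the tab centred to within about 3 mm: top (200,220), side notch (597,357). I'll descend and grip.

arm_command([
  [50,[0,0,15],[0,0,0]],
  [50,[0,0,30],[0,0,0]],
  [50,[0,0,45],[0,0,0]],
  [50,[0,0,55],[0,0,0]],
  [50,[0,0,62],[0,0,0]],
  [50,[0,0,65],[0,0,0]],
  [50,[0,0,65],[0,0,0]],
  [50,[0,0,65],[0,0,0]],
])

```text
t: 4.3
position: [0.5016, -0.293, 0.0802]
tcp_rot: [0.77, 0.614, 0.108, 0.136]
force: [-1.0, 0.2, 0.3]
finger_gap: 0.0499
gripper_force: 0.0
```

arm_command([
  [30,[0,0,0],[0,0,0]],
  [20,[0,0,0],[0,0,0]],
  [10,[0,0,0],[0,0,0]],
  [5,[0,0,0],[0,0,0]],
  [5,[0,0,0],[0,0,0]],
  [5,[0,0,0],[0,0,0]],
  [5,[0,0,0],[0,0,0]],
  [5,[0,0,0],[0,0,0]],
], squeeze=35)

```text
t: 5.3
position: [0.5015, -0.2927, 0.0799]
tcp_rot: [0.77, 0.614, 0.108, 0.135]
force: [-3.6, 1.5, 6.1]
finger_gap: 0.0094
gripper_force: 35.1
```

arm_command([
  [5,[0,0,-10],[0,0,0]],
  [5,[0,0,-25],[0,0,0]],
  [5,[0,0,-50],[0,0,0]],
  [5,[0,0,-80],[0,0,0]],
  [5,[0,0,-110],[0,0,0]],
  [5,[0,0,-140],[0,0,0]],
  [5,[0,0,-160],[0,0,0]],
  [5,[0,0,-160],[0,0,0]],
])

```text
t: 6.3
position: [0.4485, -0.2814, 0.2326]
tcp_rot: [0.77, 0.614, 0.108, 0.137]
force: [-0.8, -0.7, -1.7]
finger_gap: 0.009
gripper_force: 34.2
```

```bash
python3 - <<'E'
from h import *
Rg,L=lidrot(-1.5,0)
s=env.observe(); print(s["finger_gap"],s["force"],s["position"])
go([.606,.2635,.26],Rg)
# subpixel rack: slat dark lines in first top image -> top view gradients
g=cv2.imread("pics/top0.png").astype(float)
from scipy.signal import find_peaks
hsv=cv2.cvtColor(cv2.imread("pics/top0.png"),cv2.COLOR_BGR2GRAY)
G=cv2.resize(hsv[188:248,180:222],None,fx=1,fy=8,interpolation=cv2.INTER_CUBIC).astype(float)
for nm,a,b in(("L",4,12),("M",14,22),("R",26,34)):
    p=G[:,a:b].mean(1); pk=find_peaks(-p,prominence=6)[0]; print(nm,[(round(188+(i+.5)/8-.5,2),int(p[i]), onz("top",(180+(a+b-1)/2,188+(i+.5)/8-.5),.05)[:2].round(4).tolist()) for i in pk])
E
```

```text
0.009008332193235468 [-0.7675 -0.6974 -1.7431] [ 0.4485 -0.2814  0.2326]
shift mm [566.1994  40.3363 -16.3398] rotvec [ 0.3494  0.0379 -0.1956]
L [(np.float64(193.06), 85, [0.6219, 0.3016]), (np.float64(195.44), 76, [0.6146, 0.3016]), (np.float64(200.06), 75, [0.6004, 0.3016]), (np.float64(202.44), 80, [0.5931, 0.3016]), (np.float64(215.06), 46, [0.5543, 0.3016]), (np.float64(219.69), 68, [0.5402, 0.3017]), (np.float64(222.06), 91, [0.5329, 0.3017]), (np.float64(231.94), 45, [0.5028, 0.3018]), (np.float64(238.94), 42, [0.4815, 0.3019]), (np.float64(243.56), 110, [0.4674, 0.302])]
M [(np.float64(193.19), 79, [0.6212, 0.2707]), (np.float64(200.31), 75, [0.5992, 0.2707]), (np.float64(215.19), 47, [0.5536, 0.2709]), (np.float64(231.94), 38, [0.5025, 0.2711]), (np.float64(239.06), 39, [0.4808, 0.2712]), (np.float64(245.94), 100, [0.4599, 0.2714])]
R [(np.float64(193.19), 74, [0.6207, 0.2337]), (np.float64(195.94), 74, [0.6122, 0.2337]), (np.float64(200.19), 68, [0.5991, 0.2338]), (np.float64(202.94), 84, [0.5907, 0.2338]), (np.float64(215.06), 41, [0.5535, 0.234]), (np.float64(219.69), 46, [0.5394, 0.2341]), (np.float64(222.56), 93, [0.5306, 0.2342]), (np.float64(231.94), 38, [0.502, 0.2343]), (np.float64(239.06), 36, [0.4803, 0.2345]), (np.float64(241.94), 90, [0.4716, 0.2346]), (np.float64(245.69), 104, [0.4602, 0.2347])]
```

arm_command([
  [5,[40,0,-15],[0.08,0.01,-0.04]],
  [5,[90,0,-20],[0.18,0.02,-0.1]],
  [5,[145,10,-20],[0.3,0.03,-0.17]],
  [5,[200,15,-20],[0.35,0.038,-0.2]],
  [5,[255,20,-20],[0.35,0.038,-0.2]],
  [5,[310,25,-20],[0.35,0.038,-0.2]],
  [5,[365,30,-20],[0.35,0.038,-0.2]],
  [5,[420,35,-20],[0.35,0.038,-0.2]],
])

```text
t: 7.3
position: [0.5672, 0.1251, 0.2597]
tcp_rot: [0.715, 0.7, -0.001, -0.003]
force: [0.8, 0.2, -1.6]
finger_gap: 0.0096
gripper_force: 34.8
```

```bash
python3 - <<'E'
from h import *
Rg,L=lidrot(-1,0)
s=env.observe(); print(s["finger_gap"],s["force"],s["position"])
go([.606,.2645,.19],Rg)
E
```

```text
0.00956345829832278 [ 0.8313  0.1714 -1.6181] [0.5672 0.1251 0.2597]
shift mm [139.9657  36.2012  69.976 ] rotvec [-0.0047 -0.0031 -0.0036]
```

arm_command([
  [5,[40,10,0],[0,0,0]],
  [5,[80,20,10],[0,0,0]],
  [5,[110,30,25],[0,0,0]],
  [5,[130,35,45],[-0.005,-0.003,-0.004]],
  [5,[140,36,65],[-0.005,-0.003,-0.004]],
  [5,[140,36,80],[-0.005,-0.003,-0.004]],
  [5,[140,36,90],[-0.005,-0.003,-0.004]],
  [5,[140,36,90],[-0.005,-0.003,-0.004]],
])

```text
t: 8.3
position: [0.6054, 0.2615, 0.1704]
tcp_rot: [0.714, 0.701, -0.0, 0.0]
force: [0.4, -0.0, -0.3]
finger_gap: 0.0095
gripper_force: 34.8
```

```bash
python3 - <<'E'
from h import *
# yellow: slat tops ends for predicted rack; green: lid bottom corners (70 mm beyond TCP) and top corners
M=R.from_euler('z',-1,degrees=True); o=np.array([.546,.2645,0])
W=[o+M.apply([sx+e,k,.05]) for sx in(-.06,.06) for e in(-.008,.008) for k in(-.05,.05)]
s=env.observe(); print(s["tcp_rot"])
look("3",[("top",170,145,60,110,4.5),("side",160,80,120,110,4.3)],[[k,e,z] for k in(-.055,.055) for e in(-.005,.005) for z in(.07,-.03)],W)
E
```

```text
[ 0.7136  0.7006 -0.0001  0.0002]
[0.6054 0.2615 0.1704] 0.009491484330600883
```

View pics/chk3.png

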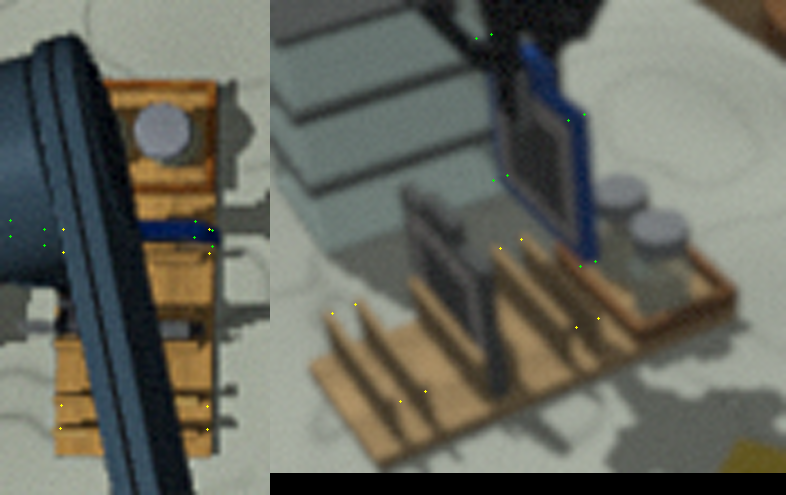

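The side view shows the lid's near-bottom corner at (590,258), lined up with the jar slot, whose slats are at (500,248) and (521,240). The predicted rack points fall on the slats in both views. I'll enter the slot and check forces.

arm_command([
  [5,[3,0.5,0],[0,0,0]],
  [5,[3,0.5,15],[0,0,0]],
  [5,[3,0.5,30],[0,0,0]],
  [5,[3,0.5,40],[0,0,0]],
  [5,[3,0.5,50],[0,0,0]],
  [5,[3,0.5,60],[0,0,0]],
  [5,[3,0.5,68],[0,0,0]],
  [5,[3,0.5,68],[0,0,0]],
])

```text
t: 9.4
position: [0.6059, 0.2655, 0.1023]
tcp_rot: [0.713, 0.701, -0.0, 0.0]
force: [0.1, 0.6, -1.4]
finger_gap: 0.0096
gripper_force: 34.8
```

arm_command([
  [5,[0,0,3],[0,0,0]],
  [5,[0,0,6],[0,0,0]],
  [5,[0,0,9],[0,0,0]],
  [5,[0,0,11],[0,0,0]],
  [5,[0,0,13],[0,0,0]],
  [5,[0,0,14],[0,0,0]],
  [5,[0,0,15],[0,0,0]],
  [5,[0,0,15],[0,0,0]],
])

```text
t: 10.4
position: [0.6063, 0.2656, 0.0881]
tcp_rot: [0.713, 0.701, 0.001, 0.0]
force: [-1.2, -0.0, -1.1]
finger_gap: 0.0097
gripper_force: 34.8
```

arm_command([
  [5,[0,0,1],[0,0,0]],
  [5,[0,0,2],[0,0,0]],
  [5,[0,0,3],[0,0,0]],
  [5,[0,0,4],[0,0,0]],
  [5,[0,0,4],[0,0,0]],
  [5,[0,0,4],[0,0,0]],
  [5,[0,0,4],[0,0,0]],
  [5,[0,0,4],[0,0,0]],
])

```text
t: 11.4
position: [0.6064, 0.2656, 0.0842]
tcp_rot: [0.713, 0.701, 0.001, 0.001]
force: [0.9, -0.9, -2.8]
finger_gap: 0.0095
gripper_force: 34.8
```

```bash
python3 - <<'E'
from h import *
M=R.from_euler('z',-1,degrees=True); o=np.array([.546,.2645,0])
W=[o+M.apply([.06+e,k,.05]) for e in(-.008,.008) for k in(-.05,.05)]
look("4",[("top",170,145,60,110,4),("side",200,85,80,85,6)],[[k,e,.072] for k in(-.055,.055) for e in(-.005,.005)],W)
E
```

```text
[0.6064 0.2656 0.0842] 0.009458751251319128
```

View pics/chk4.png

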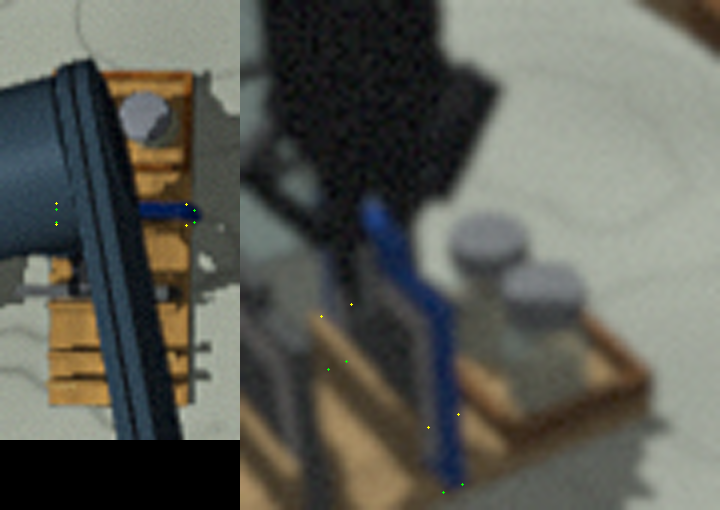

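The lid stands between the jar-slot slats, with its near-bottom corner at (452,487), right at floor level. I'll continue down to contact.

arm_command([
  [5,[0,0,0.5],[0,0,0]],
  [5,[0,0,1],[0,0,0]],
  [5,[0,0,1.5],[0,0,0]],
  [5,[0,0,2],[0,0,0]],
  [5,[0,0,2.5],[0,0,0]],
  [5,[0,0,3],[0,0,0]],
  [5,[0,0,3],[0,0,0]],
  [5,[0,0,3],[0,0,0]],
])

```text
t: 12.5
position: [0.6064, 0.2656, 0.0812]
tcp_rot: [0.713, 0.701, 0.001, 0.001]
force: [-0.3, 0.2, -2.2]
finger_gap: 0.0098
gripper_force: 34.9
```

arm_command([
  [5,[0,0,0.5],[0,0,0]],
  [5,[0,0,1],[0,0,0]],
  [5,[0,0,1.5],[0,0,0]],
  [5,[0,0,2],[0,0,0]],
  [5,[0,0,2],[0,0,0]],
  [5,[0,0,2],[0,0,0]],
  [5,[0,0,2],[0,0,0]],
  [5,[0,0,2],[0,0,0]],
])

```text
t: 13.5
position: [0.6067, 0.2655, 0.081]
tcp_rot: [0.713, 0.701, 0.001, 0.001]
force: [-3.0, -2.5, 9.3]
finger_gap: 0.0098
gripper_force: 36.4
```

arm_command([
  [5,[0,0,0.5],[0,0,0]],
  [5,[0,0,1],[0,0,0]],
  [5,[0,0,1.5],[0,0,0]],
  [5,[0,0,1.5],[0,0,0]],
  [5,[0,0,1.5],[0,0,0]],
  [5,[0,0,1.5],[0,0,0]],
  [5,[0,0,1.5],[0,0,0]],
  [5,[0,0,1.5],[0,0,0]],
])

```text
t: 14.5
position: [0.6069, 0.2654, 0.081]
tcp_rot: [0.713, 0.701, 0.001, 0.001]
force: [-4.8, -3.7, 17.2]
finger_gap: 0.0098
gripper_force: 37.4
```

arm_command([
  [5,[0,0,-2],[0,0,0]],
  [5,[0,0,-3],[0,0,0]],
  [5,[0,0,-3],[0,0,0]],
  [12,[0,0,-3],[0,0,0]],
  [16,[0,0,-3],[0,0,0]],
  [22,[0,0,-3],[0,0,0]],
  [30,[0,0,-3],[0,0,0]],
  [30,[0,0,-3],[0,0,0]],
])

```text
t: 15.5
position: [0.6064, 0.2656, 0.0806]
tcp_rot: [0.713, 0.701, 0.001, 0.001]
force: [0.9, 0.3, 0.7]
finger_gap: 0.0304
gripper_force: 0.0
```

arm_command([
  [34,[0,0,-8],[0,0,0]],
  [34,[0,0,-20],[0,0,0]],
  [34,[0,0,-40],[0,0,0]],
  [34,[0,0,-70],[0,0,0]],
  [34,[0,0,-100],[0,0,0]],
  [34,[0,0,-130],[0,0,0]],
  [34,[0,0,-150],[0,0,0]],
  [34,[0,0,-150],[0,0,0]],
])

```text
t: 16.5
position: [0.6073, 0.2659, 0.2339]
tcp_rot: [0.713, 0.701, 0.003, 0.002]
force: [1.2, -0.2, 0.1]
finger_gap: 0.0339
gripper_force: 0.0
```

```bash
python3 - <<'E'
from h import *
# orange: nominal = blue grasp pose moved 130 mm along crate y. blue grasp tcp:
Rg,L=lidrot(-13,20); b=np.array([.5018,-.2928,.0835]); g=b+R.from_euler('z',-13,degrees=True).apply([0,.130,0]); print("grasp",g)
go(g+L@[0,0,.12],Rg)
E
```

```text
grasp [ 0.531  -0.1661  0.0835]
shift mm [-424.7951 -109.2333   36.1818] rotvec [-0.3411 -0.0389  0.2071]
```

arm_command([
  [40,[-45,-5,0],[-0.05,0,0.03]],
  [45,[-100,-15,0],[-0.2,-0.02,0.12]],
  [50,[-155,-30,0],[-0.34,-0.039,0.2]],
  [50,[-210,-50,5],[-0.34,-0.039,0.207]],
  [50,[-265,-65,10],[-0.34,-0.039,0.207]],
  [50,[-320,-80,20],[-0.34,-0.039,0.207]],
  [50,[-375,-95,28],[-0.34,-0.039,0.207]],
  [50,[-425,-109,36],[-0.34,-0.039,0.207]],
])

```text
t: 17.5
position: [0.4886, -0.1589, 0.1937]
tcp_rot: [0.771, 0.613, 0.105, 0.134]
force: [0.9, -0.3, -0.1]
finger_gap: 0.0502
gripper_force: 0.0
```

```bash
python3 - <<'E'
from h import *
Rg,L=lidrot(-13,20); g=np.array([.531,-.1661,.0835]); go(g+L@[0,0,.05],Rg)
E
```

```text
shift mm [ 2.7129  3.1095 68.2223] rotvec [-0.0063  0.0027  0.0005]
```

arm_command([
  [50,[1,1,15],[0,0,0]],
  [50,[2,2,30],[0,0,0]],
  [50,[3,3,45],[-0.006,0.003,0]],
  [50,[3,3,58],[-0.006,0.003,0]],
  [50,[3,3,62],[-0.006,0.003,0]],
  [50,[3,3,62],[-0.006,0.003,0]],
  [50,[3,3,62],[-0.006,0.003,0]],
  [50,[3,3,62],[-0.006,0.003,0]],
])

```text
t: 18.5
position: [0.5138, -0.1602, 0.1376]
tcp_rot: [0.77, 0.613, 0.108, 0.136]
force: [-1.0, 0.2, -0.2]
finger_gap: 0.0497
gripper_force: 0.0
```

```bash
python3 - <<'E'
from h import *
# green: finger tips inner, expected tab top corners; top-left crop = rack check
look("5",[("top",312,190,60,60,4.5),("side",265,215,75,95,4),("side",160,85,120,90,1.9)],[[dx,sy*.025,0] for sy in(1,-1) for dx in(-.011,.011)]+[[0,0,0]],[])
E
```

```text
[ 0.5138 -0.1602  0.1376] 0.04970886952689068
```

View pics/chk5.png

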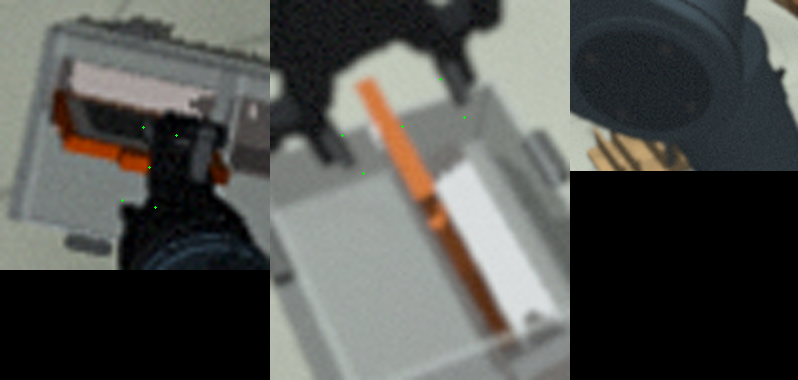

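The view matches the blue approach: the orange tab is centred under the TCP (top (149,167), side notch (432,210)) and the fingers are on either side of it. I'll descend and grip.

arm_command([
  [50,[0,0,15],[0,0,0]],
  [50,[0,0,30],[0,0,0]],
  [50,[0,0,42],[0,0,0]],
  [50,[0,0,50],[0,0,0]],
  [50,[0,0,55],[0,0,0]],
  [50,[0,0,58],[0,0,0]],
  [50,[0,0,58],[0,0,0]],
  [50,[0,0,58],[0,0,0]],
])

```text
t: 19.65
position: [0.5331, -0.1646, 0.0829]
tcp_rot: [0.77, 0.613, 0.108, 0.136]
force: [-0.3, 0.4, -0.3]
finger_gap: 0.0499
gripper_force: 0.0
```

arm_command([
  [30,[0,0,0],[0,0,0]],
  [20,[0,0,0],[0,0,0]],
  [10,[0,0,0],[0,0,0]],
  [5,[0,0,0],[0,0,0]],
  [5,[0,0,0],[0,0,0]],
  [5,[0,0,0],[0,0,0]],
  [5,[0,0,0],[0,0,0]],
  [5,[0,0,0],[0,0,0]],
], squeeze=35)

```text
t: 20.65
position: [0.533, -0.1645, 0.0827]
tcp_rot: [0.77, 0.613, 0.108, 0.136]
force: [-2.3, 1.6, 4.0]
finger_gap: 0.0095
gripper_force: 35.1
```

arm_command([
  [5,[0,0,-10],[0,0,0]],
  [5,[0,0,-25],[0,0,0]],
  [5,[0,0,-50],[0,0,0]],
  [5,[0,0,-80],[0,0,0]],
  [5,[0,0,-110],[0,0,0]],
  [5,[0,0,-140],[0,0,0]],
  [5,[0,0,-165],[0,0,0]],
  [5,[0,0,-165],[0,0,0]],
])

```text
t: 21.65
position: [0.4784, -0.1525, 0.2404]
tcp_rot: [0.77, 0.613, 0.109, 0.138]
force: [-0.6, 0.3, -2.1]
finger_gap: 0.0096
gripper_force: 34.3
```

```bash
python3 - <<'E'
from h import *
Rg,L=lidrot(-1,0); go([.487,.2665,.26],Rg)
E
```

```text
shift mm [410.202  -73.1631 -48.9456] rotvec [ 0.3525  0.0392 -0.2062]
```

arm_command([
  [5,[40,0,-15],[0.08,0.01,-0.04]],
  [5,[90,-10,-25],[0.18,0.02,-0.1]],
  [5,[145,-20,-35],[0.3,0.03,-0.17]],
  [5,[200,-30,-40],[0.352,0.039,-0.206]],
  [5,[255,-42,-45],[0.352,0.039,-0.206]],
  [5,[310,-54,-48],[0.352,0.039,-0.206]],
  [5,[365,-64,-49],[0.352,0.039,-0.206]],
  [5,[410,-73,-49],[0.352,0.039,-0.206]],
])

```text
t: 22.65
position: [0.4862, 0.2691, 0.2573]
tcp_rot: [0.713, 0.701, -0.001, -0.003]
force: [1.1, 0.1, -1.1]
finger_gap: 0.0101
gripper_force: 34.8
```

```bash
python3 - <<'E'
from h import *
Rg,L=lidrot(-1,0); go([.4864,.2665,.16],Rg); s=env.observe(); print(s["joint_pos"])
E
```

```text
shift mm [-2.9152  0.7528 97.2901] rotvec [-0.0049 -0.0029  0.0011]
[0.3021 0.2548 1.4761 0.0044 1.4144 0.3177]
```

arm_command([
  [5,[-1,0,20],[0,0,0]],
  [5,[-2,0,40],[0,0,0]],
  [5,[-2,0.5,60],[-0.005,-0.003,0.001]],
  [5,[-2,0.5,80],[-0.005,-0.003,0.001]],
  [5,[-2,0.5,94],[-0.005,-0.003,0.001]],
  [5,[-2,0.5,94],[-0.005,-0.003,0.001]],
  [5,[-2,0.5,94],[-0.005,-0.003,0.001]],
  [5,[-2,0.5,94],[-0.005,-0.003,0.001]],
])

```text
t: 23.65
position: [0.4873, 0.2653, 0.1656]
tcp_rot: [0.714, 0.701, 0.001, 0.001]
force: [-0.8, -0.9, -0.8]
finger_gap: 0.0095
gripper_force: 34.8
```

```bash
python3 - <<'E'
from h import *
M=R.from_euler('z',-1,degrees=True); o=np.array([.5464,.2645,0])
W=[o+M.apply([-.06+e,k,.05]) for e in(-.008,.008) for k in(-.05,.05)]
s=env.observe();Rg,L=lidrot(-1,0); go([.4864,.2665,.16],Rg)
look("6",[("top",170,145,60,110,4),("side",155,80,130,115,4)],[[k,e,z] for k in(-.055,.055) for e in(-.005,.005) for z in(.069,-.031)],W)
E
```

```text
shift mm [ 1.1685 -0.9172  5.5975] rotvec [ 0.0028 -0.0006 -0.0009]
[0.4873 0.2653 0.1656] 0.009465408665044337
```

View pics/chk6.png

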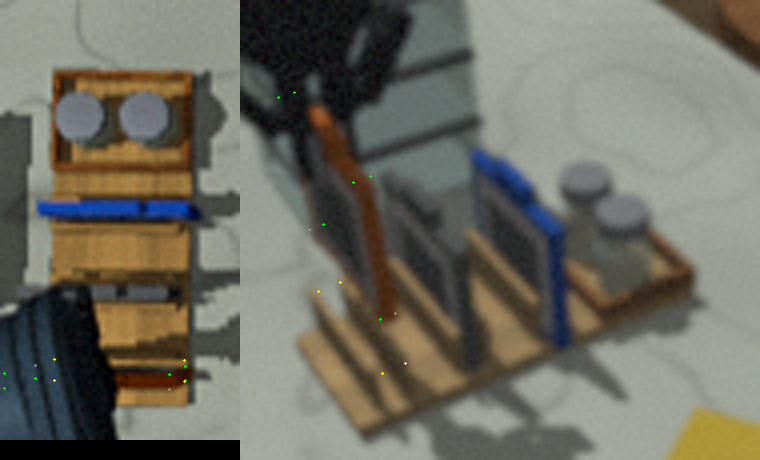

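The view shows the blue lid upright in the jar slot, side (520,250), and orange held above the end slot with its bottom corner at (388,318). I'll lower orange.

arm_command([
  [5,[1,-1,0],[0.003,0,0]],
  [5,[1,-1,14],[0.003,0,0]],
  [5,[1,-1,26],[0.003,0,0]],
  [5,[1,-1,38],[0.003,0,0]],
  [5,[1,-1,50],[0.003,0,0]],
  [5,[1,-1,60],[0.003,0,0]],
  [5,[1,-1,66],[0.003,0,0]],
  [5,[1,-1,66],[0.003,0,0]],
])

```text
t: 24.75
position: [0.4855, 0.2661, 0.0982]
tcp_rot: [0.714, 0.701, -0.001, -0.001]
force: [-0.0, -0.3, -1.4]
finger_gap: 0.0094
gripper_force: 34.8
```

arm_command([
  [5,[0,0,2],[0,0,0]],
  [5,[0,0,4],[0,0,0]],
  [5,[0,0,6],[0,0,0]],
  [5,[0,0,8],[0,0,0]],
  [5,[0,0,10],[0,0,0]],
  [5,[0,0,11],[0,0,0]],
  [5,[0,0,12],[0,0,0]],
  [5,[0,0,12],[0,0,0]],
])

```text
t: 25.75
position: [0.4857, 0.2661, 0.0866]
tcp_rot: [0.714, 0.701, -0.001, -0.001]
force: [0.0, -0.4, -2.1]
finger_gap: 0.0095
gripper_force: 34.8
```

arm_command([
  [5,[0,0,0.5],[0,0,0]],
  [5,[0,0,1],[0,0,0]],
  [5,[0,0,1.5],[0,0,0]],
  [5,[0,0,2],[0,0,0]],
  [5,[0,0,2.5],[0,0,0]],
  [5,[0,0,3],[0,0,0]],
  [5,[0,0,3],[0,0,0]],
  [5,[0,0,3],[0,0,0]],
])

```text
t: 26.75
position: [0.4857, 0.2662, 0.0837]
tcp_rot: [0.714, 0.701, -0.001, -0.001]
force: [-0.3, 0.0, -1.5]
finger_gap: 0.0095
gripper_force: 34.8
```

arm_command([
  [5,[0,0,0.5],[0,0,0]],
  [5,[0,0,1],[0,0,0]],
  [5,[0,0,1.5],[0,0,0]],
  [5,[0,0,2],[0,0,0]],
  [5,[0,0,2],[0,0,0]],
  [5,[0,0,2],[0,0,0]],
  [5,[0,0,2],[0,0,0]],
  [5,[0,0,2],[0,0,0]],
])

```text
t: 27.75
position: [0.486, 0.2662, 0.0833]
tcp_rot: [0.714, 0.701, -0.0, -0.0]
force: [-4.4, -1.5, 10.5]
finger_gap: 0.0096
gripper_force: 36.7
```

arm_command([
  [5,[0,0,0.5],[0,0,0]],
  [5,[0,0,1],[0,0,0]],
  [5,[0,0,1.5],[0,0,0]],
  [5,[0,0,1.5],[0,0,0]],
  [5,[0,0,1.5],[0,0,0]],
  [5,[0,0,1.5],[0,0,0]],
  [5,[0,0,1.5],[0,0,0]],
  [5,[0,0,1.5],[0,0,0]],
])

```text
t: 28.75
position: [0.4861, 0.2662, 0.0832]
tcp_rot: [0.714, 0.701, 0.0, -0.0]
force: [-7.6, -3.8, 20.9]
finger_gap: 0.0095
gripper_force: 38.2
```

Orange is on the floor of its slot. I'll relax the load, release and retreat.

arm_command([
  [5,[0,0,-2],[0,0,0]],
  [5,[0,0,-3],[0,0,0]],
  [5,[0,0,-3],[0,0,0]],
  [12,[0,0,-3],[0,0,0]],
  [16,[0,0,-3],[0,0,0]],
  [22,[0,0,-3],[0,0,0]],
  [30,[0,0,-3],[0,0,0]],
  [30,[0,0,-3],[0,0,0]],
])

```text
t: 29.75
position: [0.4857, 0.2662, 0.0831]
tcp_rot: [0.714, 0.701, -0.001, -0.001]
force: [0.1, 0.6, -0.0]
finger_gap: 0.0297
gripper_force: 0.0
```

arm_command([
  [34,[0,0,-8],[0,0,0]],
  [34,[0,0,-20],[0,0,0]],
  [34,[0,0,-40],[0,0,0]],
  [34,[0,0,-70],[0,0,0]],
  [34,[0,0,-100],[0,0,0]],
  [34,[0,0,-130],[0,0,0]],
  [34,[0,0,-160],[0,0,0]],
  [34,[0,0,-160],[0,0,0]],
])

```text
t: 30.75
position: [0.4876, 0.2667, 0.2469]
tcp_rot: [0.714, 0.701, 0.002, 0.001]
force: [0.4, 0.6, 0.1]
finger_gap: 0.034
gripper_force: 0.0
```

arm_command([
  [34,[-40,-20,0],[0,0,0]],
  [34,[-80,-40,0],[0,0,0]],
  [34,[-120,-60,0],[0,0,0]],
  [34,[-160,-80,0],[0,0,0]],
  [34,[-200,-100,0],[0,0,0]],
  [34,[-200,-100,0],[0,0,0]],
  [34,[-200,-100,0],[0,0,0]],
  [34,[-200,-100,0],[0,0,0]],
])

```text
t: 31.75
position: [0.3827, 0.0687, 0.2432]
tcp_rot: [0.713, 0.701, -0.001, -0.001]
force: [0.2, 0.3, -1.0]
finger_gap: 0.0344
gripper_force: 0.0
```

```bash
python3 - <<'E'
from h import *
look("7",[("top",170,145,60,110,4),("side",155,80,130,115,4)])
E
```

```text
[0.3827 0.0687 0.2432] 0.034401811579062476
```

View pics/chk7.png

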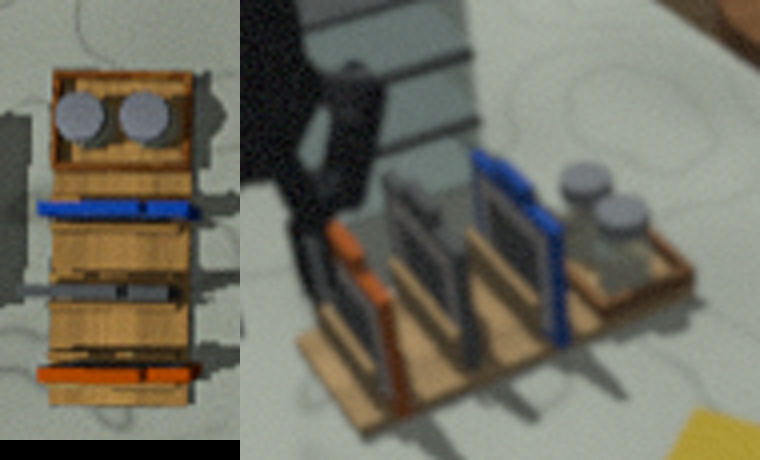

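Both lids stand upright, tab up and centred: blue at top row 210 next to the jars, orange at row 375 in the end slot. The grey lid and the jars are undisturbed, so I'm handing in.

```bash
python3 -c "
from bench import env
print(env.finish_job())"
```

```text
the job is handed in; nothing more can be done
None
```

I put both lids away and handed the job in at about 32 s of the 66 s limit: blue is in the slot next to the jars and orange is in the end slot. Both were lowered to the slot floor before release, and the last pictures show them upright, tab up and roughly centred.

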